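# Load-test a dispenser return spring and sort it

### The arm

A 7-joint arm with a two-finger parallel gripper is mounted at the origin on the work surface. World frame = base frame: x ahead of the robot, y to its left, z up, the work surface at z = 0. Lengths are in mm, angles in degrees, forces in N, time in s.
With the tool pointing down it reaches from about 425 to 875 mm from the base axis. Payload 8.4 kg.
Tool frame: the origin (TCP) lies between the finger pads; the fingertips stand 19 mm ahead of it and the grasp point (between the pads) is the TCP (env.tips_ahead is the distance from the TCP to the fingertips, in mm); z points along the fingers, y is the line along which they close (so a half turn about z gives the same grasp; the last joint's range is limited). The gripper opens to 85 mm and grips with 20 to 120 N. Pads are 22 mm wide; open, the fingers measure 114 mm over their backs; the gripper's body (76 mm by 85 mm) begins 54 mm behind the grasp point. The pads swing forward as they close: fully open they stand 13 mm farther back than shut.
Start: joints at [-79.481, 19.091, 2.286, 83.961, -0.768, 76.965, -3.352], TCP at [181.381, 624.151, 221.408] pointing down, gripper open.
Joint ranges: [-147.57, 147.57], [-21.85, 119.76], [-74.77, 79.35], [14.55, 137.4], [-85.83, 265.84], [4.83, 119.75], [-152.11, 152.11]. Speed limits (degrees/s): [127.2, 127.2, 159.86, 159.86, 180, 180, 180].

### API

Orientations are given as a 3x3 rotation matrix whose columns are the frame's x, y, z axes.
In Python, from workcell import env, viewer gives the robot as it stands.
- The arm moves only by the shell command python3 -m pendant 'ROWS'. ROWS is JSON, a list of rows, each a list of 3 entries, a list of its own where there are three numbers: the shift along the tool's x, y, z in units of 15 cm (1.0 is 15 cm), then the turn about the tool's z in units of 120 degrees (1.0 is 120 degrees), then the opening in per cent of the stroke, from 0 (shut) to 100 (fully open). A call has exactly 5 rows; each row is the pose to reach, as a shift and turn from the pose commanded when the call began, along the tool's axes at that moment; what a row does not reach only later rows make up. A row lasts 1/8 s, in which the tool goes at most 62.5 mm and 10.7 degrees, less where a joint would pass 70% of its speed; a pose out of reach is approached as far as the arm can. A call with a number of a shift or a turn outside -1 to 1 is refused whole. A call with a gripper value outside its range is refused whole. The fingers move at their own pace and stop on an object; the grip force is fixed at half the most. Time passes only in rows, so rows that repeat a pose let the fingers close, or fill a call up. It gives the time, the measured TCP pose, the force, the opening and the grip force at its end, in the units of the state.
- env.get_obs(): the state, without advancing time (a new reading comes with each control period).
- viewer.grab_frame(name): name is "scene" or "top" or "wrist"; returns (picture, depth): 480x640x3 uint8, red, green, blue; 480x640 float32, mm along the optical axis (not along the pixel's ray), 0 where there is no reading.
- viewer.camera_params(name): a dict with "fovy" (degrees; the focal length in pixels is half the picture's height over the tangent of half this angle, whatever the lens; pixels are square), "cx", "cy" (the principal point, pixels), "distortion" ([k1, k2, p1, p2, k3] as OpenCV has them; the pictures are not rectified), "R" (3x3) and "t" (3): a world point X has camera coordinates R X + t; the wrist camera has in their place "tool_from_camera" (4x4, takes a point from camera to tool coordinates, whose origin is the TCP and whose axes are the flange's). Camera axes: x right, y down, z forward; pixel columns grow to the right and rows downward; lengths in mm; the calibration is good to about 2 mm. A picture is of the moment at which its call begins: read the wrist's pose just before it. camera_params takes no time and is no camera call.
- env.hand_in(): hands the job in; it is judged then, once.
The state is a dict: "time": time; "qpos": joint angles; "joint_vel": joint speeds; "tau": joint torques, N m; "eef_pos": TCP position; "ee_rot": TCP orientation; "wrist_force": force on the tool from outside, world axes, zero at the start; "wrist_torque": the same for the moment, N m; "width": finger opening in mm; "grasp_force": force on a finger pad.
Only numpy, scipy, OpenCV 4.12 (cv2) and the standard library are available. Lean on these libraries where they do the work, as an engineer would, in place of code of your own. Each camera call takes 0.05 s, during which the arm holds its last target. There are 200 camera calls.

### The job

Set the return spring cartridge over the spigot of the spring tester and press its cap straight down with a steady load of about 13 N, never letting the tester take more than 17 N, so that the drag needle records how far the spring gave; move the needle with the spring only, never with the robot. If the needle stopped short of the reference mark the spring is sound: stand it upright in the square tray. If the needle went past the mark the spring is tired: stand it upright in the round dish; knock nothing else about.

Things in the scene. Friction and masses are not known exactly. Their poses are not given: they have to be found in the camera images.
- spring: Loose return spring cartridge, 0.12 kg, 80 mm tall, stands upright on the bench. Aluminium sleeve 30 mm across, 24 mm tall, with an 18 mm bore 20 mm deep open underneath; bare steel coil 27 mm across (24 to 62 mm up); white plastic cap 50 mm across, 18 mm tall (62 to 80 mm up), to hold it by; it may also be pressed while held. Origin: centre of the sleeve's underside, z up
- spring_top (a point): centre of the cap's top face, 80 mm above the spring's origin when unloaded. The cap slides down at most 22 mm against the coil (0.9 N/mm plus a preload) and comes back by itself. The preload cannot be seen and may be anything from 1 N (tired: 13 mm of travel at 13 N) to 10 N (sound: 3.5 mm at 13 N)
- tester: Spring tester, fixed: dark steel plate 120 mm (x) by 200 mm (y), 20 mm thick. Origin: on the bench under the spigot; z up. On its +y side a white upright scale board (38 to 123 mm along y, 14 mm to the -x side, top 112 mm above the bench) with the drag needle on its +x face
- tester_pin (a point): foot of the tester's spigot, centre, on the plate's top face (20 mm above the bench), axes as the tester's. The spigot is 14 mm across, 14 mm tall, with a tapered tip; the sleeve goes over it with 2 mm of room all round and stands on the plate. A seated spring has its origin here, its cap 82 to 100 mm above the bench
- needle (a joint): drag needle, rad, 0 = level; hinge 50 mm along the tester's y, 77.5 mm above the bench. Inner arm ends 20.5 mm from the spigot's axis, 2 mm under a seated cap's rim; the cap carries it down, the 60 mm pointer rises (value grows: about 0.06 at 3.5 mm of cap travel, 0.23 at 8 mm, 0.43 at 13 mm) and stays there by friction. Fingers on the tester's -x and +x sides of the cap clear it
- tester_mark (a point): reference mark: the thick black bar on the scale board just beyond the pointer's tip; the pointer points at it when the needle reads 0.235 rad
- tray: square open steel tray, 140 mm by 140 mm, walls 28 mm tall and 4 mm thick, floor 5 mm, fixed; origin under its centre. For sound springs
- dish: round open steel dish, 144 mm across, wall 28 mm tall and 4 mm thick, floor 5 mm, fixed; origin under its centre. For tired springs
- bottle: amber glass reagent bottle, 60 mm across, 130 mm tall, loose; origin under its centre
- jar: small clear jar with a screw cap, 42 mm across, 50 mm tall, loose; origin under its centre
- marker: white felt marker with a black cap lying on the bench, 125 mm long, loose; origin at mid length underneath, x along it
- spatula: steel lab spatula lying on the bench, 160 mm long, loose; x along it
- beaker: empty glass beaker, 70 mm across, 90 mm tall, loose; origin under its centre

How it is judged:
By the outcome, as a careful person would: the job done as asked, in the order asked, and still so for the second after the job is handed in, with the robot touching nothing.
It also fails if it takes over 61 s, if anything falls off the work surface, if the arm or the gripper's body presses on something with over 40 N, if the wrist force passes 120 N, or if a joint passes its speed limit or range.

## Working session

There is one attempt and no reset: what is moved stays moved. The work goes in short steps, Python scripts to look and compute and a shell command to move; the robot and the scene stay as the last step left them, time stands still between calls to the robot, and variables do not carry over. Pictures are saved under pics/ and viewed, at most 12 in all, crops included, and the job is handed in when it is done.

```bash
mkdir -p pics; ls
python3 - <<'E'
from workcell import env,viewer
import cv2,numpy as np
o=env.get_obs();print(o['time'],o['eef_pos'],o['ee_rot'],o['width'],env.tips_ahead)
for n in("scene","top"):
    im,d=viewer.grab_frame(n);cv2.imwrite(f"pics/{n}0.png",im[:,:,::-1]);np.save(f"pics/{n}0.npy",d)
    print(viewer.camera_params(n))
print(viewer.camera_params("wrist"))
E
```

```text
pics
0.0 [181.2461408  623.71319471 220.52505718] [[-9.60279591e-01  2.79039350e-01 -3.83676631e-04]
 [ 2.79039604e-01  9.60278282e-01 -1.58765034e-03]
 [-7.45805848e-05 -1.63164920e-03 -9.99998666e-01]] 85.22027667886282 19.0
{'fovy': 50.35612290985356, 'cx': 316.18866649464474, 'cy': 241.51707946893472, 'distortion': array([-0.01120843,  0.        ,  0.        ,  0.        ,  0.        ]), 'R': array([[-0.52458653,  0.85130945, -0.00901033],
       [ 0.69803236,  0.42402823, -0.57701897],
       [-0.48740107, -0.30898588, -0.81668104]]), 't': array([ 271.77831361, -372.61544043, 1370.79782426])}
{'fovy': 44.35301495020872, 'cx': 312.8539210495937, 'cy': 238.09150067211672, 'distortion': array([-0.07222926,  0.        ,  0.        ,  0.        ,  0.        ]), 'R': array([[-0.01907832, -0.99980364,  0.00535645],
       [-0.98465859,  0.01785939, -0.17357562],
       [ 0.17344588, -0.0085858 , -0.98480598]]), 't': array([  27.16216802,  578.61083596, 1076.57129577])}
{'fovy': 62.899512549226934, 'cx': 313.06726507783776, 'cy': 238.8239445489412, 'distortion': array([-0.04378996,  0.        ,  0.        ,  0.        ,  0.        ]), 'tool_from_camera': array([[-3.06853459e-04, -9.51516173e-01, -3.07598566e-01,
         7.81033612e+01],
       [ 9.99999731e-01, -4.96958390e-04,  5.39698775e-04,
        -3.63506808e-01],
       [-6.66395801e-04, -3.07598317e-01,  9.51516070e-01,
        -1.50811699e+02],
       [ 0.00000000e+00,  0.00000000e+00,  0.00000000e+00,
         1.00000000e+00]])}
```

View pics/top0.png

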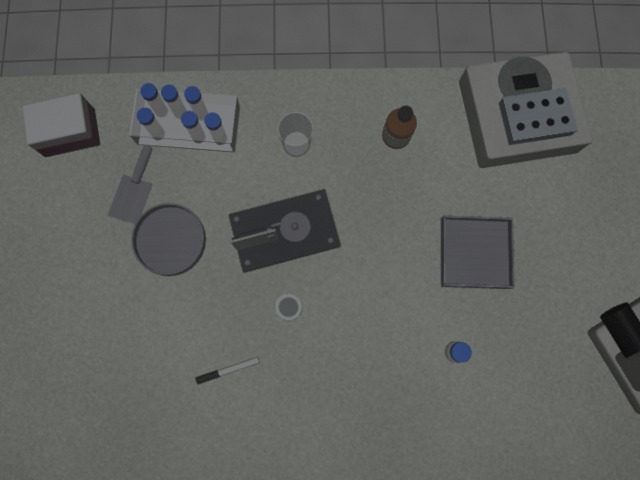

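View pics/scene0.png

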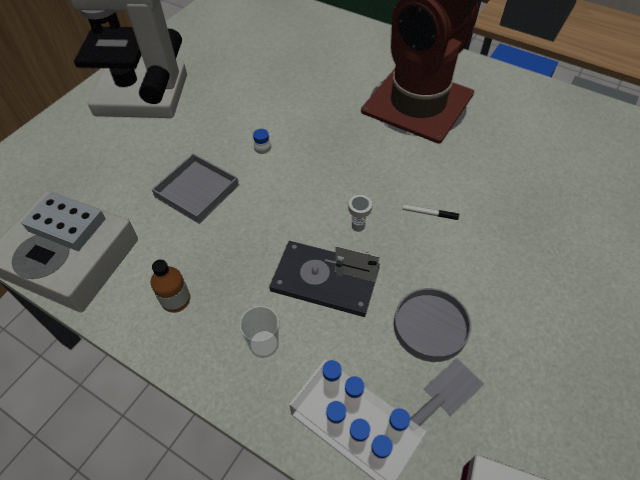

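The top view shows the spring cap at (288,307), tester spigot at (294,226), tray at (477,252), dish at (169,240) and marker at (228,370). In the scene view the spring cap is at (360,205) and the spigot at (315,268). Next I'll turn these into world points.

```bash
cat > h.py <<'E'
import numpy as np,cv2
from workcell import env,viewer
def pose():
    o=env.get_obs();T=np.eye(4);T[:3,:3]=o['ee_rot'];T[:3,3]=o['eef_pos'];return T,o
def cam(n,T=None):
    p=viewer.camera_params(n);f=240/np.tan(np.radians(p['fovy']/2))
    K=np.array([[f,0,p['cx']],[0,f,p['cy']],[0,0,1]])
    if n=='wrist':
        M=T@p['tool_from_camera'];return K,p['distortion'],M[:3,:3],M[:3,3]
    return K,p['distortion'],p['R'].T,-p['R'].T@p['t']
def ray(c,uv):
    K,D,R,t=c;u=cv2.undistortPoints(np.array([[uv]],float),K,D)[0,0]
    return t,R@np.array([u[0],u[1],1.])
def onplane(c,uv,z):
    t,d=ray(c,uv);return t+d*(z-t[2])/d[2]
def atdepth(c,uv,dep):
    t,d=ray(c,uv);return t+d*dep
def toolgo(target,T):  # shift in units of 150mm in tool axes
    return np.round(T[:3,:3].T@(np.array(target)-T[:3,3])/150,3)
E
python3 - <<'E'
from h import *
np.set_printoptions(precision=1,suppress=True)
for n,pts in dict(top=dict(spring=(288,307,80),spigot=(294,226,34),tray=(477,252,28),dish=(169,240,28),jar=(460,352,50),marker=(228,370,10),c1=(324,191,20),c2=(339,246,20),c3=(245,271,20),c4=(230,213,20),boardL=(233,240,112),boardR=(273,231,112)),
  scene=dict(spring=(360,204,80),spigot=(315,268,34),tray=(196,187,20),dish=(432,323,20),jar=(261,135,50))).items():
    d=np.load(f'pics/{n}0.npy');c=cam(n)
    for k,(u,v,z) in pts.items(): print(n,k,onplane(c,(u,v),z),atdepth(c,(u,v),d[v,u]))
E
```

```text
top spring [446.8  64.5  80. ] [446.9  64.6  78. ]
top spigot [606.5  52.5  34. ] [607.7  52.7  27.9]
top tray [ 549.5 -304.8   28. ] [ 553.  -311.8    4.2]
top dish [584.3 297.9  28. ] [588.6 303.7   3.6]
top jar [ 358.1 -254.3   50. ] [ 358.2 -253.8   52. ]
top marker [332.4 183.6  10. ] [332.5 183.3  11.6]
top c1 [679.4  -7.9  20. ] [678.7  -7.9  22.7]
top c2 [567.7 -34.9  20. ] [568.1 -35.   17.3]
top c3 [521.7 149.6  20. ] [521.8 149.7  19.3]
top c4 [637.9 179.5  20. ] [643.1 182.6  -3.3]
top boardL [567.3 161.4 112. ] [567.1 161.2 113.3]
top boardR [582.5  88.9 112. ] [582.3  88.8 113.4]
scene spring [448.   65.2  80. ] [449.8  66.   82.4]
scene spigot [606.8  52.2  34. ] [606.6  52.   33.5]
scene tray [ 554.3 -303.5   20. ] [ 544.7 -315.6    3.5]
scene dish [588.8 303.5  20. ] [581.9 302.8   7.2]
scene jar [ 360.4 -253.3   50. ] [ 361.8 -252.1   51.7]
```

```bash
python3 -m pendant '[[[-0.15,-0.15,0],0,100],[[-0.35,-0.35,0],0,100],[[-0.6,-0.6,0],0,100],[[-0.8,-0.8,0],0,100],[[-1,-1,0],0,100]]'
python3 -m pendant '[[[-0.2,-0.2,0],0,100],[[-0.4,-0.4,0],0,100],[[-0.6,-0.6,0],0,100],[[-0.8,-0.8,0],0,100],[[-1,-1,0],0,100]]'
python3 -m pendant '[[[-0.2,-0.2,0],0.05,100],[[-0.4,-0.4,0],0.1,100],[[-0.55,-0.6,0],0.15,100],[[-0.65,-0.8,0],0.2,100],[[-0.74,-1,0],0.25,100]]'
python3 -m pendant '[[[0,0,0],0.06,100],[[0,0,0],0.12,100],[[0,0,0],0.18,100],[[0,0,0],0.248,100],[[0,0,0],0.248,100]]'
python3 - <<'E'
from h import *
T,o=pose();im,d=viewer.grab_frame('wrist');cv2.imwrite('pics/w1.png',im[:,:,::-1]);np.save('pics/w1.npy',d);np.save('pics/w1T.npy',T)
print(T,o['qpos'],o['wrist_force'])
E
```

```text
time: 0.72
eef_pos: [284.1, 436.7, 221.1]
ee_rot: [[-0.96, 0.279, -0.0], [0.279, 0.96, -0.0], [0.0, -0.0, -1.0]]
wrist_force: [0.1, -0.4, -0.0]
width: 85.7
grasp_force: 0.0
time: 1.35
eef_pos: [386.1, 250.9, 221.2]
ee_rot: [[-0.96, 0.279, -0.0], [0.279, 0.96, -0.0], [0.0, -0.0, -1.0]]
wrist_force: [0.4, 1.0, 0.1]
width: 85.5
grasp_force: 0.0
time: 1.98
eef_pos: [450.4, 76.0, 221.1]
ee_rot: [[-0.689, 0.724, -0.0], [0.724, 0.689, -0.0], [0.0, -0.001, -1.0]]
wrist_force: [-0.1, 1.3, -0.3]
width: 85.6
grasp_force: 0.0
time: 2.6
eef_pos: [450.3, 77.2, 221.2]
ee_rot: [[-0.243, 0.97, -0.0], [0.97, 0.243, -0.0], [-0.0, -0.001, -1.0]]
wrist_force: [0.4, -0.6, 0.0]
width: 85.1
grasp_force: 0.0
[[-2.43276279e-01  9.69956913e-01 -4.89788947e-04  4.50251233e+02]
 [ 9.69957034e-01  2.43276211e-01 -1.95145383e-04  7.72439858e+01]
 [-7.01286141e-05 -5.22548477e-04 -9.99999861e-01  2.21197541e+02]
 [ 0.00000000e+00  0.00000000e+00  0.00000000e+00  1.00000000e+00]] [-44.31084479  -5.45197943  27.50407557 110.63518203   2.61560394
  74.24945532  -3.54483819] [ 0.39464255 -0.57813875  0.02451208]
```

View pics/w1.png

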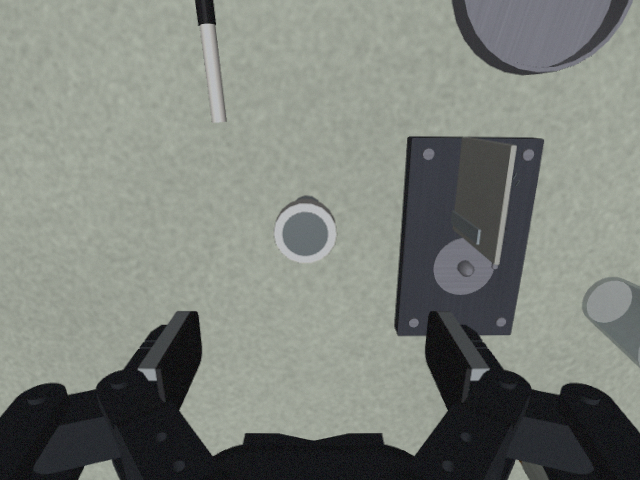

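The wrist view shows the cap at about (305,233), the spigot tip at (466,268) and the board beyond it. I'll locate both from this closer view.

Run:
```python
from h import *
np.set_printoptions(precision=2,suppress=True)
im=cv2.imread('pics/w1.png');T=np.load('pics/w1T.npy');d=np.load('pics/w1.npy');c=cam('wrist',T)
# cap ring
m=(im.min(2)>170).astype(np.uint8);m[:180]=0;m[290:]=0;m[:,:250]=0;m[:,360:]=0
cnt=max(cv2.findContours(m,cv2.RETR_EXTERNAL,cv2.CHAIN_APPROX_NONE)[0],key=cv2.contourArea)
e=cv2.fitEllipse(cv2.convexHull(cnt));print(e)
p=onplane(c,e[0],80);print('cap',p,atdepth(c,e[0],d[233,305]))
print('dia',np.linalg.norm(onplane(c,(e[0][0]-e[1][0]/2,e[0][1]),80)-onplane(c,(e[0][0]+e[1][0]/2,e[0][1]),80)))
print('spigot',onplane(c,(466,268),34),atdepth(c,(466,268),d[268,466]))
print('go',toolgo([p[0],p[1],71],T))
```

```text
((304.64459228515625, 233.10549926757812), (59.15049743652344, 61.1558837890625), 95.3111572265625)
cap [447.11  64.73  80.  ] [447.11  64.77  80.12]
dia 46.042956014127114
spigot [603.75  54.32  34.  ] [605.33  53.42  30.9 ]
go [-0.08 -0.04  1.  ]
```

```bash
python3 -m pendant '[[[-0.08,-0.04,0.1],0,100],[[-0.08,-0.04,0.3],0,100],[[-0.08,-0.04,0.55],0,100],[[-0.08,-0.04,0.8],0,100],[[-0.08,-0.04,1.0],0,100]]'
python3 -m pendant '[[[0,0,0],0,100],[[0,0,0],0,0],[[0,0,0],0,0],[[0,0,0],0,0],[[0,0,0],0,0]]'
python3 -m pendant '[[[0,0,0],0,0],[[0,0,0],0,0],[[0,0,0],0,0],[[0,0,0],0,0],[[0,0,0],0,0]]'
```

```text
time: 3.28
eef_pos: [446.3, 62.9, 69.2]
ee_rot: [[-0.244, 0.97, -0.001], [0.97, 0.244, -0.001], [-0.001, -0.002, -1.0]]
wrist_force: [-0.5, 0.2, 0.1]
width: 85.4
grasp_force: 0.0
time: 3.9
eef_pos: [447.8, 64.4, 71.9]
ee_rot: [[-0.243, 0.97, 0.001], [0.97, 0.243, 0.0], [0.0, 0.001, -1.0]]
wrist_force: [-0.6, -0.3, -0.6]
width: 12.3
grasp_force: 0.0
time: 4.53
eef_pos: [447.5, 64.2, 71.4]
ee_rot: [[-0.243, 0.97, -0.0], [0.97, 0.243, -0.0], [-0.0, -0.0, -1.0]]
wrist_force: [0.7, -0.7, -0.9]
width: -0.1
grasp_force: 0.0
```

The fingers shut on nothing, so I'll look before moving.

Run:
```python
from h import *
im,d=viewer.grab_frame('scene');s=im[120:300,230:470,::-1]
T,o=pose();w,d=viewer.grab_frame('wrist')
cv2.imwrite('pics/s2.png',np.vstack([cv2.resize(s,(480,360)),cv2.resize(w[:,:,::-1],(480,240)) if 0 else cv2.resize(w[:240,:,::-1],(480,180))]))
```

```text
(no output)
```

View pics/s2.png

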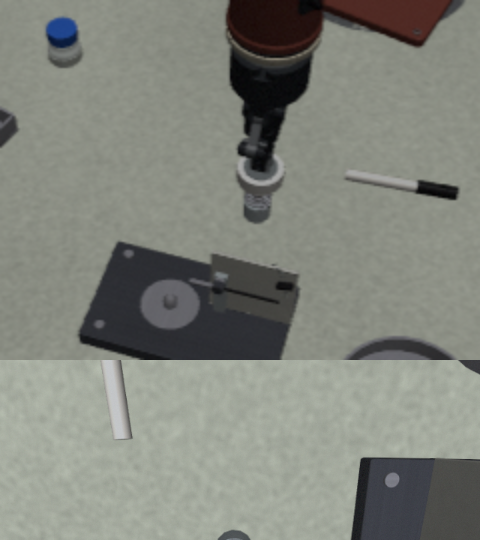

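Run:
```python
from h import *
np.set_printoptions(precision=1,suppress=True)
im,d=viewer.grab_frame('scene');c=cam('scene')
for u,v in [(360,190),(360,195),(360,200),(360,204),(360,208),(360,211),(350,205),(370,205),(360,222),(355,195)]: print(u,v,im[v,u],atdepth(c,(u,v),d[v,u]))
cv2.imwrite('pics/s3.png',cv2.resize(im[150:240,310:410,::-1],(600,540),interpolation=cv2.INTER_CUBIC))
print(env.get_obs()['wrist_force'],env.get_obs()['eef_pos'])
```

```text
360 190 [26 25 29] [481.8  77.9 165.2]
360 195 [39 42 44] [501.8  88.1 176.8]
360 200 [5 8 8] [458.7  69.3 106.5]
360 204 [14 15 15] [458.7  70.1  94.2]
360 208 [83 88 89] [459.9  71.5  83.4]
360 211 [166 167 166] [466.6  75.2  83. ]
350 205 [167 168 166] [461.4  48.8  80.3]
370 205 [168 168 167] [440.2  84.6  80.9]
360 222 [108 110 115] [455.7  72.8  31.8]
355 195 [63 64 65] [504.8  79.2 174.4]
[-0.3  0.7  0.6] [447.5  64.2  71.4]
```

View pics/s3.png

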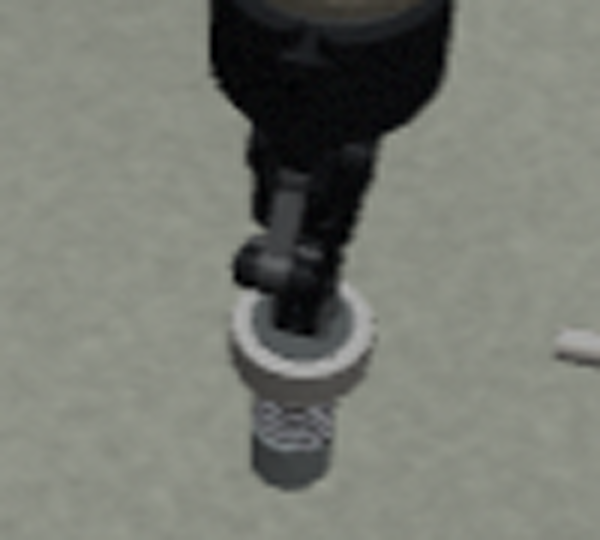

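Run:
```python
from h import *
np.set_printoptions(precision=1,suppress=True)
d=np.load('pics/w1.npy');c=cam('wrist',np.eye(4))
for u,v in [(190,315),(196,330),(197,365),(175,325),(165,390),(435,320),(470,370)]: print(u,v,atdepth(c,(u,v),d[v,u]))
T,o=pose();w,d=viewer.grab_frame('wrist');cv2.imwrite('pics/w3.png',w[:,:,::-1])
m=(w.max(2)<60)
P=[atdepth(c,(u,v),d[v,u]) for v in range(200,480,6) for u in range(200,430,6) if m[v,u] and d[v,u]>0]
P=np.array(P);print(P[np.argsort(-P[:,2])[:12]])
```

```text
190 315 [ 10.  -43.2 -27.6]
196 330 [  2.9 -42.3 -25.7]
197 365 [ -9.7 -42.2 -29.2]
175 325 [ 10.3 -46.1 -35. ]
165 390 [  2.6 -42.2 -58.2]
435 320 [  8.8  43.3 -29.1]
470 370 [  9.5  44.5 -58.4]
[[ 11.    0.8 -14.3]
 [  5.9  -8.5 -14.4]
 [  6.1   7.7 -14.7]
 [  6.6 -10.8 -15.7]
 [  6.8  10.  -16.1]
 [ 10.7   0.8 -18.6]
 [  6.1   9.8 -19.5]
 [  6.5  -8.2 -20.2]
 [  6.7 -10.4 -20.5]
 [  6.7  11.9 -20.7]
 [  6.9 -12.6 -20.9]
 [ 10.5   0.7 -23.1]]
```

View pics/w3.png

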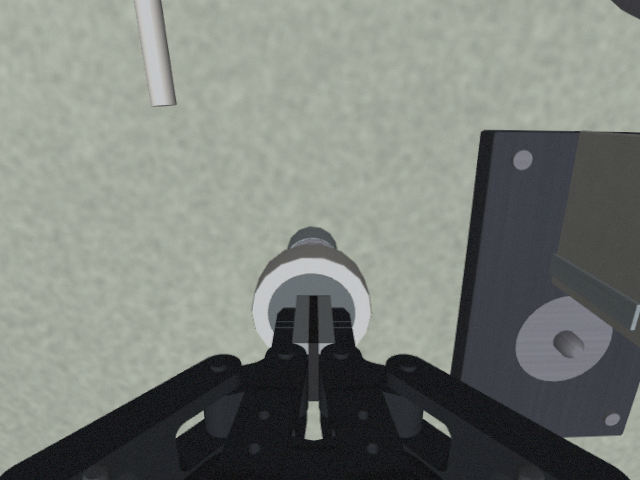

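The fingertips measure about 31 mm farther back than the reported TCP implies: shut, they stand about 4 mm above the untouched, upright cap. I'll open, go 35 mm lower, and grip.

```bash
python3 -m pendant '[[[0,0,0],0,100],[[0,0,0],0,100],[[0,0,0],0,100],[[0,0,0],0,100],[[0,0,0],0,100]]'
python3 -m pendant '[[[0,0,0],0,100],[[0,0,0.06],0,100],[[0,0,0.12],0,100],[[0,0,0.18],0,100],[[0,0,0.236],0,100]]'
python3 -m pendant '[[[0,0,0],0,100],[[0,0,0],0,0],[[0,0,0],0,0],[[0,0,0],0,0],[[0,0,0],0,0]]'
```

```text
time: 5.35
eef_pos: [447.6, 64.2, 71.4]
ee_rot: [[-0.243, 0.97, -0.0], [0.97, 0.243, -0.0], [-0.0, -0.0, -1.0]]
wrist_force: [0.2, 0.4, 0.1]
width: 85.3
grasp_force: 0.0
time: 5.98
eef_pos: [447.3, 64.1, 35.2]
ee_rot: [[-0.242, 0.97, -0.001], [0.97, 0.242, -0.0], [-0.0, -0.001, -1.0]]
wrist_force: [0.5, -0.2, -0.1]
width: 85.8
grasp_force: 0.0
time: 6.6
eef_pos: [447.9, 64.3, 36.6]
ee_rot: [[-0.242, 0.97, 0.001], [0.97, 0.242, 0.0], [0.0, 0.001, -1.0]]
wrist_force: [-1.2, -0.3, 5.1]
width: 48.7
grasp_force: 60.8
```

```bash
python3 -m pendant '[[[0,0,0],0,0],[[0,0,-0.1],0,0],[[0,0,-0.25],0,0],[[0,0,-0.45],0,0],[[0,0,-0.6],0,0]]'
python3 -m pendant '[[[-0.1,0.15,0],0,0],[[-0.25,0.35,0],0,0],[[-0.4,0.6,0],0,0],[[-0.55,0.85,0],0,0],[[-0.665,1,0],0,0]]'
python3 -m pendant '[[[0,0,0],0,0],[[0,0,0],0,0],[[0,0,0],0,0],[[0,0,0],0,0],[[0,0,0],0,0]]'
python3 - <<'E'
from h import *
T,o=pose();im,d=viewer.grab_frame('wrist');cv2.imwrite('pics/w4.png',im[:,:,::-1]);np.save('pics/w4.npy',d);np.save('pics/w4T.npy',T)
E
```

```text
time: 7.22
eef_pos: [447.9, 64.2, 128.2]
ee_rot: [[-0.242, 0.97, 0.001], [0.97, 0.242, 0.001], [0.0, 0.002, -1.0]]
wrist_force: [-0.3, -1.0, -2.4]
width: 48.8
grasp_force: 62.0
time: 7.85
eef_pos: [619.0, 3.5, 126.8]
ee_rot: [[-0.243, 0.97, 0.001], [0.97, 0.243, -0.001], [-0.001, 0.001, -1.0]]
wrist_force: [0.1, 0.3, -1.3]
width: 48.5
grasp_force: 62.2
time: 8.48
eef_pos: [617.1, 4.2, 126.2]
ee_rot: [[-0.243, 0.97, 0.0], [0.97, 0.243, 0.0], [0.0, 0.0, -1.0]]
wrist_force: [0.1, -0.3, -0.3]
width: 48.1
grasp_force: 62.4
```

View pics/w4.png

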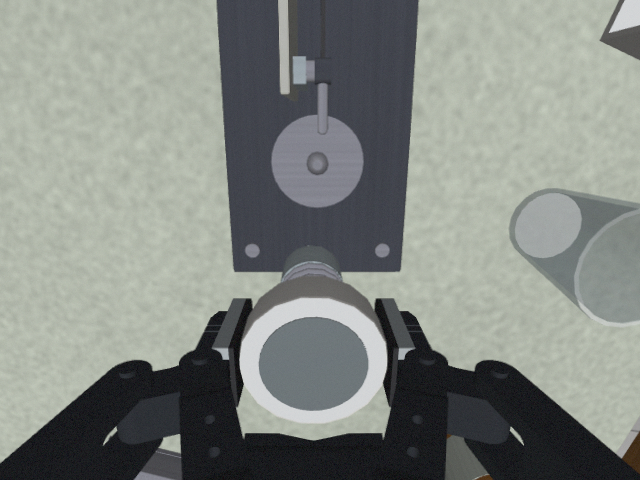

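The spring hangs straight in the grip, with the cap's top centre at (314,362). The spigot tip is at (317,163), with the needle's inner arm ending at (323,132).

Run:
```python
from h import *
np.set_printoptions(precision=2,suppress=True)
im=cv2.imread('pics/w4.png');T=np.load('pics/w4T.npy');d=np.load('pics/w4.npy');c=cam('wrist',T)
g=im.astype(int)
def fit(m,box):
    z=np.zeros_like(m,np.uint8);u0,v0,u1,v1=box;z[v0:v1,u0:u1]=m[v0:v1,u0:u1]
    k=max(cv2.findContours(z,cv2.RETR_EXTERNAL,cv2.CHAIN_APPROX_NONE)[0],key=cv2.contourArea);return cv2.fitEllipse(cv2.convexHull(k))
top=np.median(d[340:380,290:330]);ct=atdepth(c,(314,362),top);print('captop z',ct)
m=(g.min(2)>85).astype(np.uint8)
e2=fit(m,(265,100,370,215));print('disc',e2,onplane(c,e2[0],20))
print('tip',onplane(c,(317,162.5),34),'disc depth',atdepth(c,(290,160),d[160,290]))
m=(g.min(2)>190).astype(np.uint8);e=fit(m,(242,290,386,430));print('cap',e,onplane(c,e[0],ct[2]))
# sleeve edges
for v in (252,258,264): print(v,g[v,272:356:3].mean(1).astype(int))
print(T[:3,3])
```

```text
captop z [617.44   5.44 168.69]
disc ((317.23626708984375, 156.49221801757812), (90.17292022705078, 105.380126953125), 3.8131489753723145) [607.8   54.53  20.  ]
tip [608.04  52.35  34.  ] disc depth [591.22  47.99  19.25]
cap ((312.859375, 360.35101318359375), (125.74556732177734, 147.7960662841797), 88.47120666503906) [616.93   5.97 168.69]
252 [71 66 69 72 70 70 70 84 87 87 90 88 91 89 87 89 92 88 86 83 72 75 75 70
 69 71 75 69]
258 [67 71 67 68 71 80 85 87 87 87 89 92 92 89 85 90 88 90 85 86 84 79 71 71
 71 70 74 72]
264 [ 68  69  70  69  73  86  88  85 101 152 129 112 127 125 123 118 113 116
 136  88  85  82  77  71  73  71  72  69]
[617.07   4.16 126.24]
```

```bash
python3 -m pendant '[[[0.08,0.003,0],0,0],[[0.16,0.007,0],0,0],[[0.24,0.01,0],0,0],[[0.321,0.014,0],0,0],[[0.321,0.014,0],0,0]]'
python3 -m pendant '[[[0,0,0],0,0],[[0,0,0.1],0,0],[[0,0,0.2],0,0],[[0,0,0.29],0,0],[[0,0,0.29],0,0]]'
python3 - <<'E'
from h import *
np.set_printoptions(precision=2,suppress=True)
T,o=pose();print(T[:3,3],o['wrist_force'])
im,d=viewer.grab_frame('scene');np.save('pics/s5.npy',d)
w,wd=viewer.grab_frame('wrist')
a=cv2.resize(im[215:315,260:400,::-1],(770,550),interpolation=cv2.INTER_CUBIC)
cv2.imwrite('pics/s5.png',a);cv2.imwrite('pics/s5full.png',im[:,:,::-1]);cv2.imwrite('pics/w5.png',w[:,:,::-1])
E
```

```text
time: 9.15
eef_pos: [607.4, 52.8, 125.9]
ee_rot: [[-0.245, 0.97, -0.0], [0.97, 0.245, 0.0], [0.001, -0.0, -1.0]]
wrist_force: [-0.4, 0.3, -0.9]
width: 48.6
grasp_force: 62.4
time: 9.78
eef_pos: [606.5, 50.8, 80.8]
ee_rot: [[-0.242, 0.97, -0.003], [0.97, 0.242, -0.001], [-0.0, -0.003, -1.0]]
wrist_force: [-0.1, -0.3, -0.7]
width: 48.7
grasp_force: 62.4
[606.55  50.77  80.76] [-0.11 -0.34 -0.73]
```

View pics/s5.png

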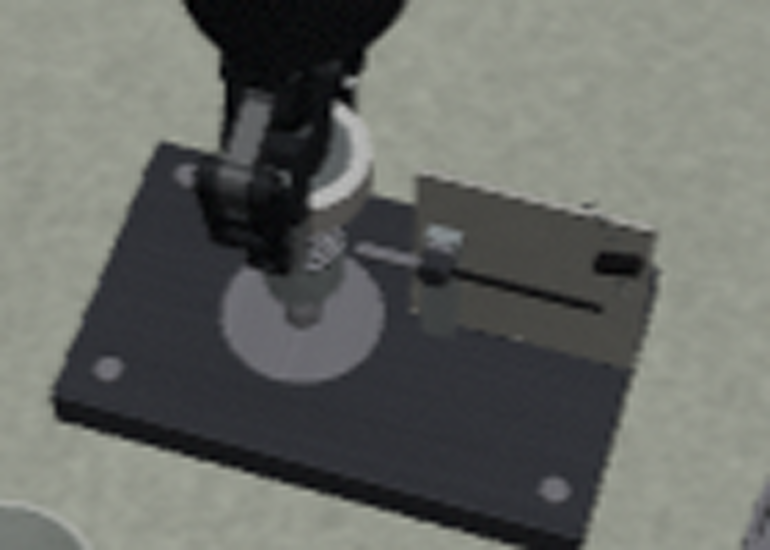

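The sleeve hangs above the spigot tip (303,310 in the crop), sideways aligned. The needle is still level, well under the black mark at (620,263). I'll lower gently and watch the force.

```bash
python3 -m pendant '[[[0,0,0],0,0],[[0,0,0],0,0],[[0,0,0.02],0,0],[[0,0,0.04],0,0],[[0,0,0.06],0,0]]'
python3 -m pendant '[[[0,0,0],0,0],[[0,0,0.01],0,0],[[0,0,0.02],0,0],[[0,0,0.02],0,0],[[0,0,0.02],0,0]]'
```

```text
time: 10.5
eef_pos: [607.6, 51.1, 73.2]
ee_rot: [[-0.243, 0.97, -0.0], [0.97, 0.243, -0.0], [0.0, -0.0, -1.0]]
wrist_force: [0.3, -0.1, -1.1]
width: 48.5
grasp_force: 62.4
time: 11.12
eef_pos: [607.7, 51.0, 70.6]
ee_rot: [[-0.242, 0.97, 0.0], [0.97, 0.242, -0.0], [-0.0, 0.0, -1.0]]
wrist_force: [-0.5, 0.9, -2.0]
width: 48.4
grasp_force: 62.4
```

```bash
python3 -m pendant '[[[0.005,0,0],0,0],[[0.005,0,0.01],0,0],[[0.005,0,0.02],0,0],[[0.005,0,0.03],0,0],[[0.005,0,0.03],0,0]]'
python3 -m pendant '[[[0,0,0],0,0],[[0,0,0.01],0,0],[[0,0,0.02],0,0],[[0,0,0.02],0,0],[[0,0,0.02],0,0]]'
```

```text
time: 11.75
eef_pos: [607.3, 51.7, 65.8]
ee_rot: [[-0.242, 0.97, -0.0], [0.97, 0.242, -0.0], [-0.0, -0.0, -1.0]]
wrist_force: [1.1, -0.0, -0.6]
width: 48.3
grasp_force: 62.4
time: 12.38
eef_pos: [607.5, 51.8, 63.0]
ee_rot: [[-0.242, 0.97, -0.0], [0.97, 0.242, -0.0], [-0.0, -0.0, -1.0]]
wrist_force: [-0.6, 1.1, -0.3]
width: 48.4
grasp_force: 62.4
```

```bash
python3 -m pendant '[[[0,0,0.01],0,0],[[0,0,0.02],0,0],[[0,0,0.03],0,0],[[0,0,0.03],0,0],[[0,0,0.03],0,0]]'
python3 -m pendant '[[[0,0,0.003],0,0],[[0,0,0.007],0,0],[[0,0,0.007],0,0],[[0,0,0.007],0,0],[[0,0,0.007],0,0]]'
python3 -m pendant '[[[0,0,0.003],0,0],[[0,0,0.007],0,0],[[0,0,0.007],0,0],[[0,0,0.007],0,0],[[0,0,0.007],0,0]]'
```

```text
time: 13.0
eef_pos: [607.5, 51.8, 58.5]
ee_rot: [[-0.243, 0.97, -0.0], [0.97, 0.243, -0.0], [-0.0, -0.0, -1.0]]
wrist_force: [-0.9, -0.6, -1.1]
width: 48.4
grasp_force: 62.4
time: 13.62
eef_pos: [607.5, 51.8, 57.5]
ee_rot: [[-0.243, 0.97, 0.0], [0.97, 0.243, -0.0], [-0.0, 0.0, -1.0]]
wrist_force: [-1.2, 0.3, -1.3]
width: 48.4
grasp_force: 62.4
time: 14.25
eef_pos: [607.6, 51.7, 56.7]
ee_rot: [[-0.242, 0.97, 0.0], [0.97, 0.242, 0.0], [-0.0, 0.0, -1.0]]
wrist_force: [-2.4, -0.7, 5.5]
width: 49.1
grasp_force: 62.6
```

```bash
python3 -m pendant '[[[0,0,0.003],0,0],[[0,0,0.006],0,0],[[0,0,0.006],0,0],[[0,0,0.006],0,0],[[0,0,0.006],0,0]]'
python3 -m pendant '[[[0,0,0.003],0,0],[[0,0,0.006],0,0],[[0,0,0.006],0,0],[[0,0,0.006],0,0],[[0,0,0.006],0,0]]'
```

```text
time: 14.88
eef_pos: [607.7, 51.7, 56.2]
ee_rot: [[-0.242, 0.97, 0.0], [0.97, 0.242, 0.0], [0.0, 0.001, -1.0]]
wrist_force: [-3.0, -1.0, 9.9]
width: 48.7
grasp_force: 63.0
time: 15.5
eef_pos: [607.7, 51.7, 55.4]
ee_rot: [[-0.242, 0.97, 0.0], [0.97, 0.242, 0.0], [0.0, 0.001, -1.0]]
wrist_force: [-3.4, -0.2, 9.2]
width: 48.8
grasp_force: 63.1
```

```bash
python3 -m pendant '[[[0,0,0.003],0,0],[[0,0,0.006],0,0],[[0,0,0.006],0,0],[[0,0,0.006],0,0],[[0,0,0.006],0,0]]'
python3 -m pendant '[[[0,0,0.003],0,0],[[0,0,0.006],0,0],[[0,0,0.006],0,0],[[0,0,0.006],0,0],[[0,0,0.006],0,0]]'
python3 - <<'E'
from h import *
f=[]
for i in range(8):
    viewer.grab_frame('scene');f.append(env.get_obs()['wrist_force'])
print(np.mean(f,0),env.get_obs()['eef_pos'])
E
```

```text
time: 16.12
eef_pos: [607.7, 51.7, 54.6]
ee_rot: [[-0.242, 0.97, 0.001], [0.97, 0.242, 0.0], [0.0, 0.001, -1.0]]
wrist_force: [-3.5, -0.4, 10.7]
width: 48.8
grasp_force: 63.1
time: 16.75
eef_pos: [607.7, 51.7, 53.8]
ee_rot: [[-0.242, 0.97, 0.001], [0.97, 0.242, 0.0], [0.0, 0.001, -1.0]]
wrist_force: [-3.9, -1.2, 11.1]
width: 48.1
grasp_force: 63.3
[-4.92221502 -0.56111583 11.66150593] [607.70156149  51.6970187   53.77343859]
```

```bash
python3 -m pendant '[[[0,-0.002,0],0,0],[[0,-0.004,0],0,0],[[0,-0.004,0.003],0,0],[[0,-0.004,0.005],0,0],[[0,-0.004,0.005],0,0]]'
python3 -m pendant '[[[0,0,0],0,0],[[0,0,0],0,0],[[0,0,0],0,0],[[0,0,0],0,0],[[0,0,0],0,0]]'
python3 - <<'E'
from h import *
f=[]
for i in range(10):
    viewer.grab_frame('scene');f.append(env.get_obs()['wrist_force'])
print(np.mean(f,0),env.get_obs()['eef_pos'])
E
```

```text
time: 17.77
eef_pos: [607.6, 51.7, 53.2]
ee_rot: [[-0.242, 0.97, 0.001], [0.97, 0.242, 0.001], [0.0, 0.001, -1.0]]
wrist_force: [-3.9, 0.2, 12.7]
width: 48.4
grasp_force: 63.2
time: 18.4
eef_pos: [607.6, 51.6, 53.3]
ee_rot: [[-0.242, 0.97, 0.001], [0.97, 0.242, 0.001], [0.0, 0.002, -1.0]]
wrist_force: [-3.8, -0.0, 12.7]
width: 48.8
grasp_force: 63.2
[-3.92397825 -0.48665164 12.36038171] [607.58150953  51.62884552  53.27487223]
```

Load on the tester is about 13 N and has been held steady. Now lift straight off and read the needle.

```bash
python3 -m pendant '[[[0,0,-0.01],0,0],[[0,0,-0.025],0,0],[[0,0,-0.05],0,0],[[0,0,-0.08],0,0],[[0,0,-0.12],0,0]]'
python3 -m pendant '[[[0,0,-0.05],0,0],[[0,0,-0.15],0,0],[[0,0,-0.28],0,0],[[0,0,-0.4],0,0],[[0,0,-0.5],0,0]]'
python3 -m pendant '[[[-0.05,0,0],0,0],[[-0.15,0,0],0,0],[[-0.25,0,0],0,0],[[-0.33,0,0],0,0],[[-0.33,0,0],0,0]]'
python3 - <<'E'
from h import *
np.set_printoptions(precision=2,suppress=True)
T,o=pose();w,wd=viewer.grab_frame('wrist')
im,d=viewer.grab_frame('scene');c=cam('scene')
# board +x face plane: tester x=-14+..; needle line assumed at tester x~-5
yaw=np.radians(14.0);ex=np.array([np.cos(yaw),np.sin(yaw),0]);ey=np.array([-np.sin(yaw),np.cos(yaw),0]);O=np.array([607,52.4,0])
def tz(uv,x0):
    t,dr=ray(c,uv);s=(x0-(t-O)@ex)/(dr@ex);p=t+s*dr;return (p-O)@ey,p[2]
for v in range(246,276): print(v,im[v,328:382].mean(1).astype(int))
a=np.vstack([cv2.resize(im[235:295,310:390,::-1],(640,480),interpolation=cv2.INTER_CUBIC)]);cv2.imwrite('pics/n6.png',a)
print(o['eef_pos'],o['wrist_force'])
E
```

```text
time: 19.52
eef_pos: [606.6, 51.6, 70.0]
ee_rot: [[-0.243, 0.97, -0.001], [0.97, 0.243, -0.0], [-0.0, -0.001, -1.0]]
wrist_force: [-0.7, -1.1, -0.8]
width: 48.3
grasp_force: 62.3
time: 20.15
eef_pos: [607.2, 51.7, 146.8]
ee_rot: [[-0.242, 0.97, 0.001], [0.97, 0.242, 0.0], [0.0, 0.001, -1.0]]
wrist_force: [-0.2, -0.0, -0.5]
width: 48.3
grasp_force: 62.3
time: 20.78
eef_pos: [618.9, 1.7, 144.8]
ee_rot: [[-0.24, 0.971, -0.0], [0.971, 0.24, -0.001], [-0.001, -0.001, -1.0]]
wrist_force: [0.5, 0.7, -0.6]
width: 49.1
grasp_force: 62.3
246 [143 143 145 145 140 140 139 135 130 147 142 144 147 140 137 139 140 141
 140 139 139 140 141 139 136 139 141 142 140 140 140 138 140 139 141 143
 142 142 144 145 144 141 139 139 142 140 139 137 133 135 133 133 137 139]
247 [142 145 144 141 138 136 131 101  71  68  72 101 127 146 140 142 146 140
 137 139 139 141 142 140 137 138 142 143 142 139 137 139 140 140 141 142
 143 143 143 142 142 139 138 139 140 140 142 140 140 137 133 135 138 139]
248 [142 146 145 142 141 141 136 107  71  70  66  68  69  67  72 102 130 148
 142 143 147 140 137 141 138 139 141 142 
[... 5496 characters left out ...]
51  51  50  49  50  50  54  64  63  63  62  60  64  68  69  67
  68  68  67  70  68  69  69  69  68  69  68  67  68  69  68  70  71  70
  69  69  70  70  71  70  69  69  69  69  69  70  64  70 123 144 143 141]
274 [102  82  50  50  49  51  50  50  56  62  63  63  62  63  59  55  58  66
  64  68  69  68  67  68  68  68  69  68  68  70  69  67  68  69  70  69
  68  68  69  70  70  71  70  71  70  69  67  71  68  92 142 143 142 141]
275 [ 97  60  50  50  49  50  49  50  51  55  58  60  62  62  58  49  49  50
  46  43  58  64  66  69  70  70  68  68  69  70  69  70  69  69  69  68
  69  68  69  68  71  71  70  69  70  70  69  72  67  91 140 139 139 140]
[618.91   1.69 144.82] [ 0.47  0.69 -0.55]
```

View pics/n6.png

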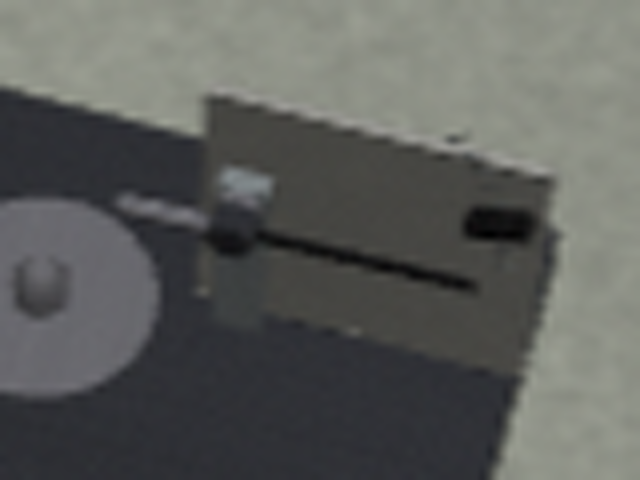

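Run:
```python
from h import *
np.set_printoptions(precision=2,suppress=True)
im,d=viewer.grab_frame('scene')
A=cv2.imread('pics/s5full.png');B=im[:,:,::-1]
def f(I):
    g=I.astype(float).mean(2);r=[]
    for u in range(346,367):
        col=np.clip(62-g[255:275,u],0,None); v=np.arange(255,275)
        r.append((u,(col*v).sum()/max(col.sum(),1e-6)))
    r=np.array(r);p=np.polyfit(r[:,0],r[:,1],1);return p,np.polyval(p,[343,368])
print(f(A),f(B))
g=lambda I:np.abs(I.astype(int))
c=cam('scene')
yaw=np.radians(14.0);ex=np.array([np.cos(yaw),np.sin(yaw),0]);ey=np.array([-np.sin(yaw),np.cos(yaw),0]);O=np.array([607,52.4,0])
def tz(uv,x0=-7):
    t,dr=ray(c,uv);s=(x0-(t-O)@ex)/(dr@ex);p=t+s*dr;return np.array([(p-O)@ey,p[2]])
for I in(A,B):
    p,_=f(I);a=tz((346,np.polyval(p,346)));b=tz((368,np.polyval(p,368)));print(a,b,np.arctan2(b[1]-a[1],b[0]-a[0]))
print('mark',tz((373,263),-13))
T,o=pose();w,wd=viewer.grab_frame('wrist');print(T[:3,3]);cw=cam('wrist',np.eye(4))
print('captop tool',atdepth(cw,(314,362),np.median(wd[340:380,290:330])))
```

```text
(array([  0.25, 179.61]), array([264.41, 270.59])) (array([  0.23, 184.12]), array([264.33, 270.18]))
[61.77 63.36] [106.05  64.39] 0.023143161528385754
[61.75 63.77] [105.94  65.82] 0.04654050112248699
mark [112.73  85.73]
[618.81   4.17 144.9 ]
captop tool [  1.16   0.68 -42.44]
```

The needle turned about 0.02–0.05 rad and its tip, near (475,288), is far below the mark at (500,222). The force curve agrees, with a preload of about 9–10 N. The spring is sound, so it goes in the square tray.

```bash
python3 -m pendant '[[[-0.15,-0.08,0],0,0],[[-0.35,-0.17,0],0,0],[[-0.55,-0.27,0],0,0],[[-0.75,-0.37,0],0,0],[[-0.94,-0.47,0],0,0]]'
python3 -m pendant '[[[-0.2,-0.1,0],0,0],[[-0.4,-0.2,0],0,0],[[-0.6,-0.3,0],0,0],[[-0.8,-0.4,0],0,0],[[-0.94,-0.47,0],0,0]]'
python3 -m pendant '[[[0,0,0],0,0],[[0,0,0.1],0,0],[[0,0,0.2],0,0],[[0,0,0.32],0,0],[[0,0,0.4],0,0]]'
python3 - <<'E'
from h import *
T,o=pose();print(T[:3,3],o['qpos']);w,wd=viewer.grab_frame('wrist');s,_=viewer.grab_frame('scene')
cv2.imwrite('pics/w7.png',np.hstack([cv2.resize(w[:,:,::-1],(400,300)),cv2.resize(s[110:260,120:320,::-1],(400,300))]))
E
```

```text
time: 21.6
eef_pos: [584.5, -150.6, 145.2]
ee_rot: [[-0.244, 0.97, 0.0], [0.97, 0.244, 0.0], [0.0, 0.0, -1.0]]
wrist_force: [0.4, -0.7, -0.7]
width: 48.7
grasp_force: 62.3
time: 22.22
eef_pos: [550.2, -305.2, 145.2]
ee_rot: [[-0.242, 0.97, 0.0], [0.97, 0.242, -0.0], [-0.0, 0.0, -1.0]]
wrist_force: [0.2, 0.5, -1.7]
width: 48.6
grasp_force: 62.3
time: 22.85
eef_pos: [550.1, -303.4, 83.2]
ee_rot: [[-0.243, 0.97, -0.002], [0.97, 0.243, 0.001], [0.001, -0.001, -1.0]]
wrist_force: [-0.8, 0.7, -1.0]
width: 48.5
grasp_force: 62.3
[ 550.06555584 -303.35729251   83.18751195] [ -5.61908244  26.71421215  39.43677496  97.62470545 -18.75414654
  62.5352307   53.6883732 ]
```

View pics/w7.png

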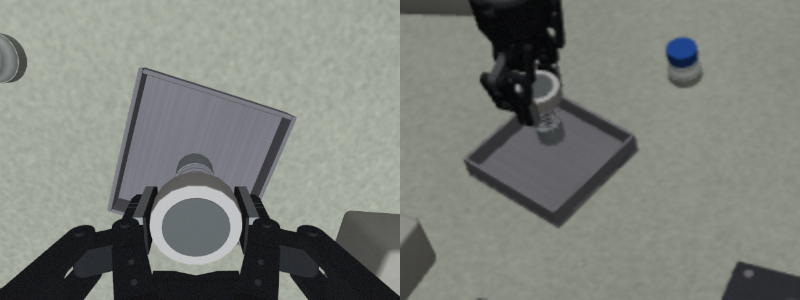

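The spring hangs over the tray's interior, clear of the jar and walls. I'll lower it to the floor and release.

```bash
python3 -m pendant '[[[0,0,0.07],0,0],[[0,0,0.14],0,0],[[0,0,0.2],0,0],[[0,0,0.24],0,0],[[0,0,0.25],0,0]]'
python3 -m pendant '[[[0,0,0],0,0],[[0,0,0.007],0,0],[[0,0,0.014],0,0],[[0,0,0.021],0,0],[[0,0,0.021],0,0]]'
```

```text
time: 23.58
eef_pos: [550.3, -304.1, 47.1]
ee_rot: [[-0.242, 0.97, -0.001], [0.97, 0.242, 0.0], [0.0, -0.001, -1.0]]
wrist_force: [0.8, -0.7, -1.7]
width: 48.3
grasp_force: 62.3
time: 24.2
eef_pos: [550.4, -304.1, 44.3]
ee_rot: [[-0.243, 0.97, -0.0], [0.97, 0.243, 0.0], [0.0, -0.0, -1.0]]
wrist_force: [-0.1, 0.8, -1.2]
width: 48.8
grasp_force: 62.3
```

```bash
python3 -m pendant '[[[0,0,0],0,0],[[0,0,0.004],0,0],[[0,0,0.008],0,0],[[0,0,0.012],0,0],[[0,0,0.012],0,0]]'
python3 -m pendant '[[[0,0,0],0,0],[[0,0,0],0,0],[[0,0,0],0,0],[[0,0,0],0,0],[[0,0,0],0,0]]'
```

```text
time: 24.82
eef_pos: [550.4, -304.1, 42.6]
ee_rot: [[-0.243, 0.97, -0.0], [0.97, 0.243, -0.0], [0.0, -0.0, -1.0]]
wrist_force: [1.3, 0.3, -1.3]
width: 48.5
grasp_force: 62.3
time: 25.45
eef_pos: [550.5, -304.2, 42.7]
ee_rot: [[-0.242, 0.97, 0.0], [0.97, 0.242, -0.0], [-0.0, 0.0, -1.0]]
wrist_force: [-0.5, 0.0, -1.3]
width: 48.4
grasp_force: 62.3
```

Just above the floor. I'll go 0.6 mm lower, open, and retreat upwards.

```bash
python3 -m pendant '[[[0,0,0.004],0,0],[[0,0,0.004],0,0],[[0,0,0.004],0,70],[[0,0,0.004],0,100],[[0,0,0.004],0,100]]'
python3 -m pendant '[[[0,0,0],0,100],[[0,0,0],0,100],[[0,0,0],0,100],[[0,0,0],0,100],[[0,0,0],0,100]]'
python3 -m pendant '[[[0,0,-0.05],0,100],[[0,0,-0.15],0,100],[[0,0,-0.3],0,100],[[0,0,-0.5],0,100],[[0,0,-0.8],0,100]]'
python3 -m pendant '[[[0,0,0],0,100],[[0,0,0],0,100],[[0,0,0],0,100],[[0,0,0],0,100],[[0,0,0],0,100]]'
python3 - <<'E'
from h import *
np.set_printoptions(precision=2,suppress=True)
for n in('top','scene','wrist'):
    T,o=pose();im,d=viewer.grab_frame(n);cv2.imwrite(f'pics/end_{n}.png',im[:,:,::-1]);c=cam(n,T)
    if n=='wrist':
        m=(im.min(2)>150).astype(np.uint8);m[:,:200]=0;m[:,430:]=0
        k=max(cv2.findContours(m,cv2.RETR_EXTERNAL,cv2.CHAIN_APPROX_NONE)[0],key=cv2.contourArea);e=cv2.fitEllipse(cv2.convexHull(k))
        print(e,onplane(c,e[0],85),atdepth(c,e[0],d[int(e[0][1]),int(e[0][0])]))
        cv2.imwrite('pics/final.png',im[:,:,::-1])
E
```

```text
time: 26.08
eef_pos: [550.6, -304.2, 42.1]
ee_rot: [[-0.243, 0.97, 0.0], [0.97, 0.243, -0.0], [-0.0, 0.0, -1.0]]
wrist_force: [0.1, 0.1, 1.2]
width: 85.2
grasp_force: 0.0
time: 26.7
eef_pos: [550.4, -304.2, 42.0]
ee_rot: [[-0.243, 0.97, -0.0], [0.97, 0.243, -0.0], [-0.0, -0.0, -1.0]]
wrist_force: [-0.4, 0.2, -0.5]
width: 85.6
grasp_force: 0.0
time: 27.32
eef_pos: [549.9, -303.9, 163.4]
ee_rot: [[-0.242, 0.97, -0.001], [0.97, 0.242, 0.0], [0.001, -0.001, -1.0]]
wrist_force: [0.9, 0.2, -0.4]
width: 84.8
grasp_force: 0.0
time: 27.95
eef_pos: [550.3, -304.1, 161.6]
ee_rot: [[-0.242, 0.97, -0.001], [0.97, 0.242, 0.0], [0.0, -0.001, -1.0]]
wrist_force: [0.3, 0.1, -1.1]
width: 85.2
grasp_force: 0.0
((311.5480041503906, 244.11993408203125), (74.2878189086914, 77.86344909667969), 89.47681427001953) [ 549.55 -302.94   85.  ] [ 549.77 -303.86   82.22]
```

View pics/end_scene.png

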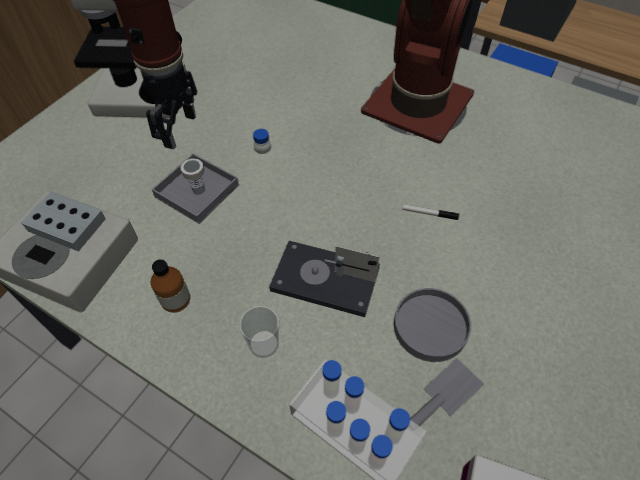

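The spring stands upright in the tray at (196,178), the gripper is clear, and everything else looks where it was.

```bash
python3 -c "
from workcell import env
print(env.hand_in())"
```

```text
the job is handed in; nothing more can be done
None
```

The spring was pressed at about 13 N and the needle stopped well short of the mark (about 0.02–0.05 rad against 0.235), so it is sound; it now stands upright in the square tray and the job is handed in.

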